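Clear the inspection stage and square the specimen carrier

TASK

Two microscope objectives have been left on the black specimen stage: first move both (the brass one with the blue band and the black one with the red band) to the narrow raised wooden lens rest and stand them there upright, beside the white spare objective. Then slide the yellow specimen carrier across the stage, without lifting or tilting it, into the corner until it lies flush against both the aluminium fence and the red stop. Do not knock over the objectives at any time, and leave the spare objective, mouse, bottle and jar where they are.

Things in the scene. Friction and masses are not known exactly. Their poses are not given: they have to be found in the camera images.
- stage: Fixed specimen stage: black square plate 260 x 260 mm on a white block, flat top 50 mm above the bench. Origin at the centre of its underside, on the bench. An aluminium fence 10 mm high (above the top) and 13 mm thick runs the whole length of its +x (far) edge, along y; its inner face is at stage x = +115 mm. May stand on either side of the bench, turned up to 0.3 rad.
- stop: Red fixed bar on the stage top, 80 mm long (x) x 13 mm wide (y) x 10 mm high, at right angles to the fence, with the same axes as the stage. Origin on the stage top, in the corner itself: where the stop's inner (-y) face meets the fence's inner face. The bar lies at x -80 to 0 and y 0 to +13 mm from it; the free corner is towards -x, -y. Its place along the fence varies.
- carrier: Loose specimen carrier: aluminium plate 90 mm (x) x 70 mm (y) x 12 mm thick, about 0.25 kg, with a yellow panel on top; lies on the stage. Origin at the centre of its underside. When home its 70 mm far edge (+x) lies along the fence and its +y edge along the stop.
- objective_long: Brass objective with a blue band, standing upright on the stage: cylinder 32 mm diameter up to 48 mm, then a steel cone narrowing to 18 mm diameter at 66 mm height; about 0.16 kg. Origin at the centre of its underside, z along its axis, up.
- objective_short: Black objective with a red band, standing upright on the stage: cylinder 34 mm diameter up to 42 mm, then a steel cone narrowing to 19 mm diameter at 52 mm height; about 0.13 kg. Origin at the centre of its underside, z along its axis, up.
- rest: Fixed wooden lens rest: a narrow flat ledge 220 mm long (its x) x 44 mm wide (its y), top 70 mm above the bench. Origin at the centre of its underside, on the bench.
- spare_objective: White spare objective with a green band, 32 mm diameter, 56 mm high, already standing somewhere on the lens rest; stays there. Origin at the centre of its underside.
- mouse: Loose black computer mouse, 100 x 58 x 32 mm, on the bench beyond the fence; leave it. Origin at the centre of its underside.
- bottle: Loose white bottle with blue cap, 48 mm diameter, 110 mm high, on the bench off the far end of the rest; leave it. Origin at the centre of its underside.
- jar: Loose amber jar with black lid, 56 mm diameter, 55 mm high, on the bench beyond the fence; leave it. Origin at the centre of its underside.
Not all that is in view belongs to the job. What is shaped like the objective_short but pink is not meant.

How it is judged:
By the outcome, as a careful person would: the job done as asked, in the order asked, and still so for the second after the job is handed in, with the robot touching nothing.
It also fails if it takes over 72 s, if anything falls off the work surface, if the arm or the gripper's body presses on something with over 40 N, if the wrist force passes 120 N, or if a joint passes its speed limit or range.

ROBOT

A 6-joint arm with a two-finger parallel gripper is mounted at the origin on the work surface. World frame = base frame: x ahead of the robot, y to its left, z up, the work surface at z = 0. Lengths are in m, angles in rad, forces in N, time in s.
With the tool pointing down it reaches from about 0.425 to 0.95 m from the base axis. Payload 3.5 kg.
Tool frame: the origin (TCP) lies between the finger pads; the fingertips stand 25 mm ahead of it and the grasp point (between the pads) lies 6 mm ahead of it (ctrl.finger_overhang is the distance from the TCP to the fingertips, in m); x points along the fingers, y is the direction in which the jaws open and shut, and the axes are right-handed (so a half turn about x gives the same grasp; the last joint's range is limited). The gripper opens to 85 mm and grips with 20 to 120 N. Pads are 22 mm wide; open, the fingers measure 114 mm over their backs; the gripper's body (76 mm by 85 mm) begins 54 mm behind the grasp point. The pads swing forward as they close: fully open they stand 13 mm farther back than shut.
Start: joints at [1.067, 0.286, 1.577, -0, 1.279, -0.15], TCP at [0.234, 0.633, 0.256] pointing down, gripper open.
Joint ranges: [-2.77, 2.77], [-0.9, 2.22], [0.21, 2.48], [-1.53, 4.67], [0.24, 2.81], [-2.84, 2.84]. Speed limits (rad/s): [2.79, 2.79, 3.14, 3.14, 3.14, 3.14].

INTERFACE

Orientations are given as a unit quaternion [x, y, z, w].
In Python, from plant import ctrl gives the robot as it stands.
- The arm moves only by the tool play_rows, never from a script. Its argument "targets" is a list of rows, each an object with "delta_pos": the shift along the world's x, y, z normalised to -1 to 1, where 1 is 1000 mm, a list of three; "delta_rot": the turn, a rotation vector about the world's x, y, z normalised to -1 to 1, where 1 is pi rad, a list of three; "claw": the finger opening in mm, from 0 to 85.4. In form: [{"delta_pos": [tx, ty, tz], "delta_rot": [wx, wy, wz], "claw": claw}, ...]. A call has 1 to 20 rows; each row is the pose to reach, as a shift and turn from the pose measured when the call began, turning the shorter way round; what a row does not reach only later rows make up. A row lasts 1/12 s, in which the tool goes at most 41.7 mm and 7.16 degrees, less where a joint would pass 70% of its speed; a pose out of reach is approached as far as the arm can. A call with a number of a shift or a turn outside -1 to 1 is refused whole. A call with a gripper value outside its range is refused whole. The fingers move at their own pace and stop on an object; "newtons" is the grip in N (left out, the last holds). Time passes only in rows, so rows that repeat a pose let the fingers close. It gives the time, the measured TCP pose, the force and the opening at its end, in the units of the state.
- ctrl.get_state(): the state, without advancing time (a new reading comes with each control period).
- ctrl.read_camera(name): name is "scene" or "top" or "wrist"; returns the picture (384x512x3 uint8, blue, green, red); there is no depth.
- ctrl.calibration(name): a dict with "fx", "fy", "cx", "cy" (pixels), "camera_from_world" (4x4, takes a point from world to camera coordinates). Camera axes: x right, y down, z forward; pixel columns grow to the right and rows downward; lengths in m; the calibration is good to about 2 mm. A picture is of the moment at which its call begins: read the wrist's pose just before it. calibration takes no time and is no camera call; for the wrist camera it gives the pose at the moment of the call.
- ctrl.sign_off(): hands the job in, once; it reports no verdict.
The state is a dict: "time": time; "qpos": joint angles; "dq": joint speeds; "joint_efforts": joint torques, N m; "eef_pos": TCP position; "tcp_rot": TCP orientation; "contact_force": force on the tool from outside, world axes, zero at the start; "wrist_torque": the same for the moment, N m; "opening": opening from 0.0 (shut) to 1.0 (fully open).
Only numpy, scipy, OpenCV 4.12 (cv2) and the standard library are available. Lean on these libraries where they do the work, as an engineer would, in place of code of your own. Each camera call takes 0.05 s, during which the arm holds its last target. There are 200 camera calls.

## Working session

There is one attempt and no reset: what is moved stays moved. The work goes in short steps, Python scripts to look and compute and a tool call to move; the robot and the scene stay as the last step left them, time stands still between calls to the robot, and variables do not carry over. Pictures are saved under pics/ and viewed, about 8 in all and at most 12, crops included, and the job is handed in when it is done.

Besides the shell and the picture viewer there is one more tool, called after ">>>" as a command line: name --argument value ..., lists and objects as JSON in quotes. play_rows: Moves the arm, as the interface text tells. Its arguments: {"type":"object","properties":{"targets":{"type":"array"},"newtons":{"type":"number"}},"required":["targets"]}

```bash
mkdir -p pics; cat > h.py <<'E'
import numpy as np, cv2
from plant import ctrl
from scipy.spatial.transform import Rotation as R
def ray(cal,u,v,z):
    T=np.array(cal["camera_from_world"]);Ri=T[:3,:3].T;c=-Ri@T[:3,3]
    d=Ri@np.array([(u-cal["cx"])/cal["fx"],(v-cal["cy"])/cal["fy"],1])
    return c+d*(z-c[2])/d[2]
def proj(cal,p):
    T=np.array(cal["camera_from_world"]);q=T[:3,:3]@np.array(p)+T[:3,3]
    return np.array([cal["fx"]*q[0]/q[2]+cal["cx"],cal["fy"]*q[1]/q[2]+cal["cy"]])
E
python3 - <<'E'
from h import *
s=ctrl.get_state();print(s)
for n in("scene","top"):
    im=ctrl.read_camera(n);cv2.imwrite(f"pics/{n}0.png",im)
    c=ctrl.calibration(n);T=np.array(c["camera_from_world"]);print(n,c["fx"],c["cx"],c["cy"],-T[:3,:3].T@T[:3,3],T[2,:3])
    if n=="top":cv2.imwrite("pics/top0b.png",cv2.resize(im,(800,600),interpolation=cv2.INTER_CUBIC))
E
```

```text
{'time': 0.0, 'qpos': array([ 1.06699653e+00,  2.87183248e-01,  1.57816006e+00,  1.04460230e-05,
        1.27860863e+00, -1.49999937e-01]), 'dq': array([-4.47866006e-04,  3.93692337e-05,  2.85819080e-04,  1.94914258e-03,
       -2.35251297e-04,  1.64561054e-04]), 'joint_efforts': array([ 6.81320162e-04, -4.05984449e+01, -2.92618078e+01, -1.22533834e-04,
        5.94038836e-03, -1.40532458e-05]), 'eef_pos': array([0.23354415, 0.63267809, 0.25494456]), 'tcp_rot': array([ 0.1236479 ,  0.69634217, -0.12522555,  0.69579978]), 'contact_force': array([-0.43333683,  0.08156779, -0.53907208]), 'wrist_torque': array([ 0.03327023, -0.00127027,  0.01881556]), 'opening': 1.0011606765338714}
scene 404.1038324054842 258.0783037821571 188.61770596744987 [1.08064564 0.14570961 0.7113097 ] [-0.55771585 -0.21953775 -0.80047249]
top 425.1548338600794 248.40353902391882 188.7861260462274 [ 0.50553485 -0.01430456  1.09198279] [ 0.10698719 -0.01401325 -0.99416164]
```

View pics/top0b.png

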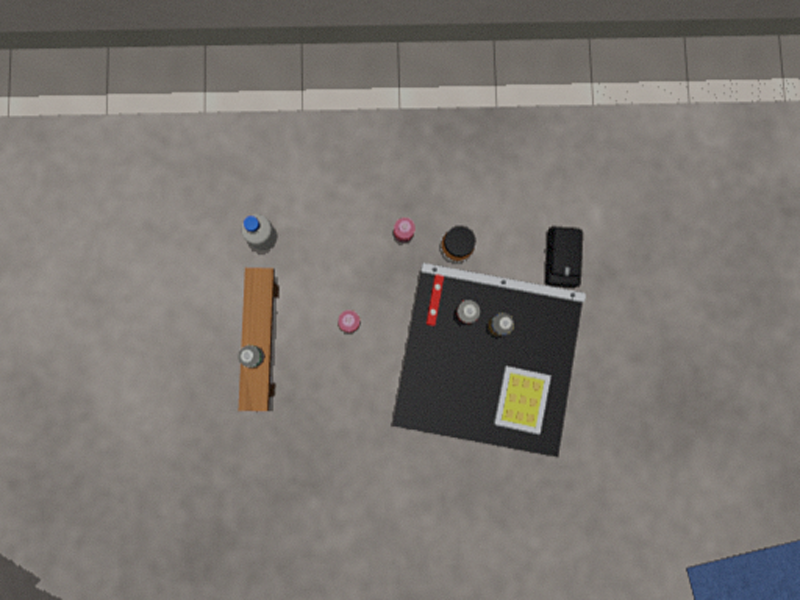

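View pics/scene0.png

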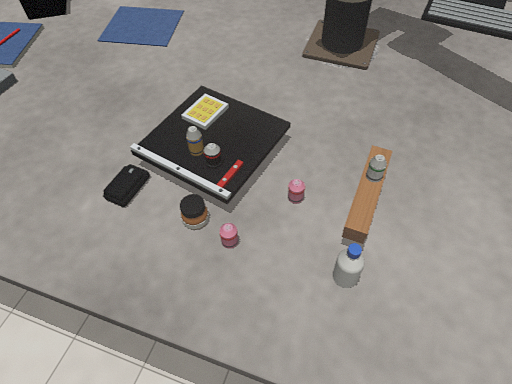

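The top picture (800 px frame) shows the stage with its fence at the far side, the red stop at (435,300), the short objective at (468,311), the long one at (505,323) and the carrier at (523,400). The rest is at (257,340), with the spare at (250,356). I'll enlarge it to read the positions.

```bash
python3 - <<'E'
from h import *
im=cv2.imread("pics/top0.png")
a=cv2.resize(im[165:295,248:378],(590,590),interpolation=cv2.INTER_CUBIC)
b=cv2.resize(im[165:270,145:185],None,fx=5.0,fy=5.5,interpolation=cv2.INTER_CUBIC)
o=np.zeros((590,800,3),np.uint8);o[:,:590]=a;b=cv2.resize(im[165:270,145:185],(210,551),interpolation=cv2.INTER_CUBIC);o[:551,590:]=b
o=cv2.convertScaleAbs(o,alpha=1.6,beta=15)
cv2.imwrite("pics/crop.png",o)
E
```

```text
(no output)
```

View pics/crop.png

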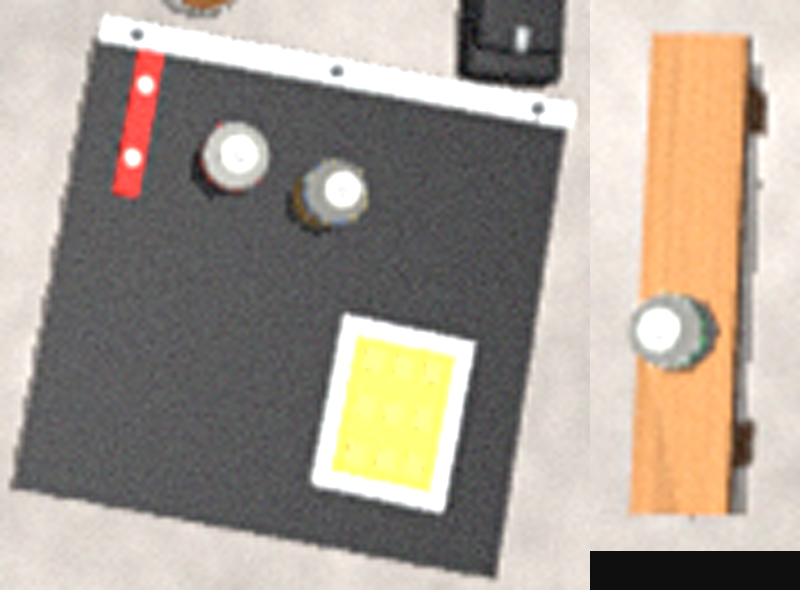

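```bash
python3 - <<'E'
from h import *
c=ctrl.calibration("top")
A=lambda x,y,z:ray(c,248+(x+.5)/4.538-.5,165+(y+.5)/4.538-.5,z)
B=lambda x,y,z:ray(c,145+(x-590+.5)/5.25-.5,165+(y+.5)/5.25-.5,z)
pr=lambda n,P:print(n,[tuple(np.round(p[:2],4)) for p in P])
pr("stage near",[A(12,488,.05),A(497,577,.05)])
pr("fence outer L,R",[A(103,15,.06),A(577,103,.06)])
st=[A(164,54,.06),A(138,198,.06),A(137,50,.06),A(113,193,.06)];pr("stop",st)
ca=[A(344,313,.062),A(476,341,.062),A(444,512,.062),A(312,485,.062)];pr("carrier",ca)
print("carrier c",np.mean(ca,0),[np.linalg.norm(ca[i]-ca[i-1]) for i in range(4)])
pr("short,long",[A(240,154,.102),A(343,188,.116)])
re=[B(653,35,.07),B(747,35,.07),B(728,515,.07),B(632,515,.07)];pr("rest",re);print(np.mean(re,0),[np.linalg.norm(re[i]-re[i-1]) for i in range(4)])
pr("spare",[B(660,329,.126)])
ang=lambda a,b:np.arctan2(*(b-a)[[1,0]])
print("yaws: stop",ang(st[1],st[0]),ang(st[3],st[2]),"carrier",ang(ca[3],ca[0]),ang(ca[2],ca[1]),"near edge",ang(A(497,577,.05),A(12,488,.05))-np.pi/2,"fence",ang(A(577,103,.06),A(103,15,.06))-np.pi/2,"rest",ang(re[3],re[0]),ang(re[2],re[1]))
# wrist
s=ctrl.get_state();print(R.from_quat(s["tcp_rot"]).as_matrix().round(3))
w=ctrl.calibration("wrist");T=np.array(w["camera_from_world"]);print(w["fx"],-T[:3,:3].T@T[:3,3],T[:3,:3].round(2))
E
```

```text
stage near [(np.float64(0.4152), np.float64(-0.0285)), (np.float64(0.3621), np.float64(-0.2847))]
fence outer L,R [(np.float64(0.6669), np.float64(-0.0839)), (np.float64(0.613), np.float64(-0.3386))]
stop [(np.float64(0.6448), np.float64(-0.1162)), (np.float64(0.5673), np.float64(-0.0997)), (np.float64(0.6473), np.float64(-0.1017)), (np.float64(0.5703), np.float64(-0.0864))]
carrier [(np.float64(0.5034), np.float64(-0.2072)), (np.float64(0.4869), np.float64(-0.2768)), (np.float64(0.398), np.float64(-0.2554)), (np.float64(0.4137), np.float64(-0.1864))]
carrier c [ 0.45048832 -0.23145509  0.062     ] [np.float64(0.09202765098146072), np.float64(0.07158340637950361), np.float64(0.09144768473945354), np.float64(0.07080215969831138)]
short,long [(np.float64(0.5863), np.float64(-0.1495)), (np.float64(0.5666), np.float64(-0.1993))]
rest [(np.float64(0.6634), np.float64(0.1926)), (np.float64(0.6624), np.float64(0.1493)), (np.float64(0.4438), np.float64(0.1592)), (np.float64(0.4449), np.float64(0.2024))]
[0.5536418  0.17588612 0.07      ] [np.float64(0.21872535631911463), np.float64(0.04329319919112153), np.float64(0.2188332976299895), np.float64(0.04320271980314039)]
spare [(np.float64(0.5269), np.float64(0.1785))]
yaws: stop -0.21051434474275224 -0.19677941449860067 carrier -0.22824621486124258 -0.23678551773768955 near edge -0.20443826454845793 fence -0.2085633570228851 rest -0.044753503618175546 -0.04515690837099557
[[-0.001  0.346  0.938]
 [-0.002  0.938 -0.346]
 [-1.    -0.002 -0.   ]]
302.7143515153966 [0.16867721 0.65778787 0.37256473] [[ 0.35  0.94 -0.  ]
 [ 0.9  -0.33  0.27]
 [ 0.26 -0.1  -0.96]]
```

>>> play_rows --targets '[{"delta_pos": [0.343, -0.808, -0.02], "delta_rot": [0, 0, -0.453], "claw": 60}, {"delta_pos": [0.343, -0.808, -0.02], "delta_rot": [0, 0, -0.453], "claw": 60}, {"delta_pos": [0.343, -0.808, -0.02], "delta_rot": [0, 0, -0.453], "claw": 60}, {"delta_pos": [0.343, -0.808, -0.02], "delta_rot": [0, 0, -0.453], "claw": 60}, {"delta_pos": [0.343, -0.808, -0.02], "delta_rot": [0, 0, -0.453], "claw": 60}, {"delta_pos": [0.343, -0.808, -0.02], "delta_rot": [0, 0, -0.453], "claw": 60}, {"delta_pos": [0.343, -0.808, -0.02], "delta_rot": [0, 0, -0.453], "claw": 60}, {"delta_pos": [0.343, -0.808, -0.02], "delta_rot": [0, 0, -0.453], "claw": 60}, {"delta_pos": [0.343, -0.808, -0.02], "delta_rot": [0, 0, -0.453], "claw": 60}, {"delta_pos": [0.343, -0.808, -0.02], "delta_rot": [0, 0, -0.453], "claw": 60}, {"delta_pos": [0.343, -0.808, -0.02], "delta_rot": [0, 0, -0.453], "claw": 60}, {"delta_pos": [0.343, -0.808, -0.02], "delta_rot": [0, 0, -0.453], "claw": 60}, {"delta_pos": [0.343, -0.808, -0.02], "delta_rot": [0, 0, -0.453], "claw": 60}, {"delta_pos": [0.343, -0.808, -0.02], "delta_rot": [0, 0, -0.453], "claw": 60}, {"delta_pos": [0.343, -0.808, -0.02], "delta_rot": [0, 0, -0.453], "claw": 60}, {"delta_pos": [0.343, -0.808, -0.02], "delta_rot": [0, 0, -0.453], "claw": 60}, {"delta_pos": [0.343, -0.808, -0.02], "delta_rot": [0, 0, -0.453], "claw": 60}, {"delta_pos": [0.343, -0.808, -0.02], "delta_rot": [0, 0, -0.453], "claw": 60}, {"delta_pos": [0.343, -0.808, -0.02], "delta_rot": [0, 0, -0.453], "claw": 60}, {"delta_pos": [0.343, -0.808, -0.02], "delta_rot": [0, 0, -0.453], "claw": 60}]'

```text
time: 1.77
eef_pos: [0.5591, -0.1358, 0.2355]
tcp_rot: [-0.548, -0.447, 0.549, -0.445]
contact_force: [0.7, -0.1, 1.0]
opening: 0.702
```

>>> play_rows --targets '[{"delta_pos": [0.018, -0.039, 0], "delta_rot": [0, 0, 0], "claw": 60}, {"delta_pos": [0.018, -0.039, 0], "delta_rot": [0, 0, 0], "claw": 60}, {"delta_pos": [0.018, -0.039, 0], "delta_rot": [0, 0, 0], "claw": 60}, {"delta_pos": [0.018, -0.039, 0], "delta_rot": [0, 0, 0], "claw": 60}]'

```text
time: 2.1
eef_pos: [0.5766, -0.1745, 0.2347]
tcp_rot: [-0.548, -0.447, 0.55, -0.444]
contact_force: [-0.1, 0.3, -0.5]
opening: 0.701
```

```bash
python3 - <<'E'
from h import *
c=ctrl.calibration("wrist");im=ctrl.read_camera("wrist");np.save("w1.npy",np.array(c["camera_from_world"]))
print(ctrl.get_state()["eef_pos"])
for p in [(.5863,-.1495,.102),(.5666,-.1993,.116),(.6448,-.1162,.06),(.5673,-.0997,.06)]: 
    q=proj(c,p);print(q*800/512)
o=cv2.resize(im,(800,600),interpolation=cv2.INTER_CUBIC)
cv2.imwrite("pics/w1.png",o)
E
```

```text
[ 0.57648739 -0.17381321  0.23494502]
[405.33527669 242.67302972]
[388.22033668 344.67561673]
[489.70308838 156.20722234]
[356.26139975 155.69376921]
```

View pics/w1.png

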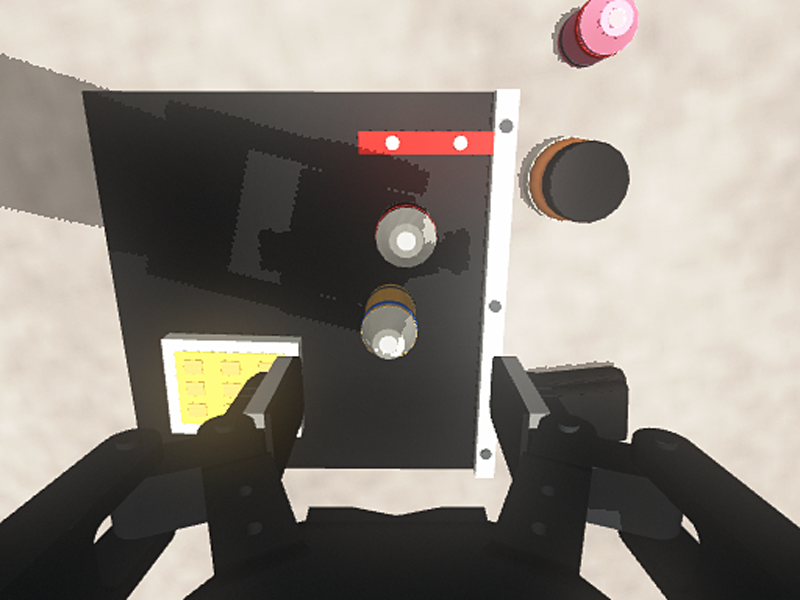

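The wrist view agrees with the estimates within 2 px: short tip at (405,241), long tip at (388,346), corner at (493,154). I'll pick the long one first.

>>> play_rows --targets '[{"delta_pos": [-0.0095, -0.025, -0.02], "delta_rot": [0, 0, 0], "claw": 60}, {"delta_pos": [-0.0095, -0.025, -0.04], "delta_rot": [0, 0, 0], "claw": 60}, {"delta_pos": [-0.0095, -0.025, -0.08], "delta_rot": [0, 0, 0], "claw": 60}, {"delta_pos": [-0.0095, -0.025, -0.11], "delta_rot": [0, 0, 0], "claw": 60}, {"delta_pos": [-0.0095, -0.025, -0.14], "delta_rot": [0, 0, 0], "claw": 60}, {"delta_pos": [-0.0095, -0.025, -0.15], "delta_rot": [0, 0, 0], "claw": 60}, {"delta_pos": [-0.0095, -0.025, -0.15], "delta_rot": [0, 0, 0], "claw": 60}, {"delta_pos": [-0.0095, -0.025, -0.15], "delta_rot": [0, 0, 0], "claw": 45}, {"delta_pos": [-0.0095, -0.025, -0.15], "delta_rot": [0, 0, 0], "claw": 38}, {"delta_pos": [-0.0095, -0.025, -0.15], "delta_rot": [0, 0, 0], "claw": 34}, {"delta_pos": [-0.0095, -0.025, -0.15], "delta_rot": [0, 0, 0], "claw": 30}, {"delta_pos": [-0.0095, -0.025, -0.15], "delta_rot": [0, 0, 0], "claw": 24}, {"delta_pos": [-0.0095, -0.025, -0.15], "delta_rot": [0, 0, 0], "claw": 20}, {"delta_pos": [-0.0095, -0.025, -0.15], "delta_rot": [0, 0, 0], "claw": 20}]' --newtons 35

```text
time: 3.32
eef_pos: [0.5682, -0.1993, 0.0878]
tcp_rot: [-0.549, -0.446, 0.549, -0.445]
contact_force: [-2.7, 2.3, 7.3]
opening: 0.363
```

>>> play_rows --targets '[{"delta_pos": [0, 0, 0.01], "delta_rot": [0, 0, 0], "claw": 20}, {"delta_pos": [0, 0, 0.03], "delta_rot": [0, 0, 0], "claw": 20}, {"delta_pos": [0, 0, 0.06], "delta_rot": [0, 0, 0], "claw": 20}, {"delta_pos": [0, 0, 0.1], "delta_rot": [0, 0, 0], "claw": 20}, {"delta_pos": [0, 0, 0.14], "delta_rot": [0, 0, 0], "claw": 20}, {"delta_pos": [0, 0, 0.14], "delta_rot": [0, 0, 0], "claw": 20}, {"delta_pos": [0, 0, 0.14], "delta_rot": [0, 0, 0], "claw": 20}]'

```text
time: 3.9
eef_pos: [0.5701, -0.2003, 0.2329]
tcp_rot: [0.55, 0.443, -0.548, 0.448]
contact_force: [0.1, -0.4, -2.2]
opening: 0.363
```

```bash
python3 - <<'E'
from h import *
s=ctrl.get_state();print(s["eef_pos"],s["contact_force"],s["opening"])
im=ctrl.read_camera("wrist");cv2.imwrite("pics/w2.png",im[150:384])
E
```

```text
[ 0.57009824 -0.20032136  0.2329475 ] [ 0.13539166 -0.44212977 -2.15055125] 0.3629444590517961
```

View pics/w2.png

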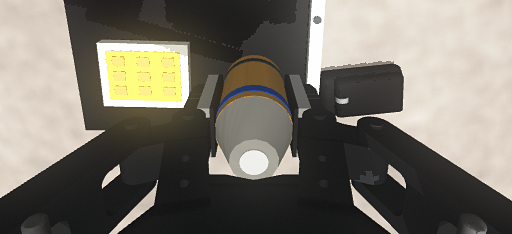

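>>> play_rows --targets '[{"delta_pos": [0.002, 0.025, 0], "delta_rot": [0, 0, 0.04], "claw": 20}, {"delta_pos": [0.004, 0.05, 0], "delta_rot": [0, 0, 0.08], "claw": 20}, {"delta_pos": [0.006, 0.075, 0], "delta_rot": [0, 0, 0.115], "claw": 20}, {"delta_pos": [0.008, 0.1, 0], "delta_rot": [0, 0, 0.15], "claw": 20}, {"delta_pos": [0.01, 0.125, 0], "delta_rot": [0, 0, 0.185], "claw": 20}, {"delta_pos": [0.012, 0.15, 0], "delta_rot": [0, 0, 0.22], "claw": 20}, {"delta_pos": [0.014, 0.175, 0], "delta_rot": [0, 0, 0.255], "claw": 20}, {"delta_pos": [0.016, 0.2, 0], "delta_rot": [0, 0, 0.29], "claw": 20}, {"delta_pos": [0.018, 0.225, 0], "delta_rot": [0, 0, 0.325], "claw": 20}, {"delta_pos": [0.02, 0.25, 0], "delta_rot": [0, 0, 0.36], "claw": 20}, {"delta_pos": [0.022, 0.275, 0], "delta_rot": [0, 0, 0.395], "claw": 20}, {"delta_pos": [0.024, 0.3, 0], "delta_rot": [0, 0, 0.43], "claw": 20}, {"delta_pos": [0.026, 0.325, 0], "delta_rot": [0, 0, 0.465], "claw": 20}, {"delta_pos": [0.028, 0.35, 0], "delta_rot": [0, 0, 0.5], "claw": 20}, {"delta_pos": [0.03, 0.365, 0], "delta_rot": [0, 0, 0.53], "claw": 20}, {"delta_pos": [0.03, 0.374, 0], "delta_rot": [0, 0, 0.551], "claw": 20}, {"delta_pos": [0.03, 0.374, 0], "delta_rot": [0, 0, 0.551], "claw": 20}, {"delta_pos": [0.03, 0.374, 0], "delta_rot": [0, 0, 0.551], "claw": 20}, {"delta_pos": [0.03, 0.374, 0], "delta_rot": [0, 0, 0.551], "claw": 20}]'

```text
time: 5.53
eef_pos: [0.5979, 0.1738, 0.228]
tcp_rot: [0.017, 0.708, -0.017, 0.706]
contact_force: [-0.1, -0.0, -1.1]
opening: 0.364
```

```bash
python3 - <<'E'
from h import *
s=ctrl.get_state();print(s["eef_pos"],s["contact_force"],s["opening"]);print(R.from_quat(s["tcp_rot"]).as_matrix().round(3))
M=R.from_quat(s["tcp_rot"]).as_matrix();D=np.array([[0,np.sin(-.045-0)*-1,1],[0,1,0],[-1,0,0]])
im=ctrl.read_camera("wrist");cv2.imwrite("pics/w3.png",im)
E
```

```text
[0.59794049 0.17378615 0.22796419] [-0.11101846 -0.0316638  -1.14789924] 0.36402979804933455
[[-0.003  0.048  0.999]
 [ 0.001  0.999 -0.048]
 [-1.     0.001 -0.003]]
```

View pics/w3.png

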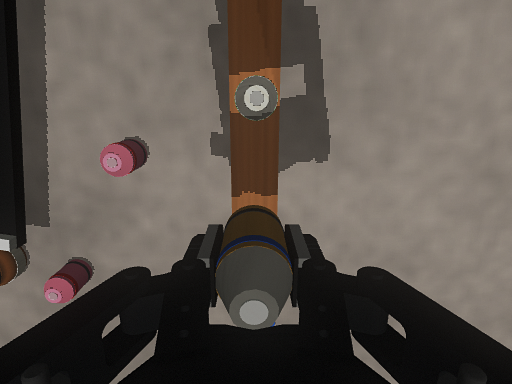

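The objective is held upright and centred over the rest (column 254 against 255). I'll lower it now.

>>> play_rows --targets '[{"delta_pos": [0.001, 0, -0.03], "delta_rot": [0, 0, 0], "claw": 20}, {"delta_pos": [0.001, 0, -0.06], "delta_rot": [0, 0, 0], "claw": 20}, {"delta_pos": [0.001, 0, -0.09], "delta_rot": [0, 0, 0], "claw": 20}, {"delta_pos": [0.001, 0, -0.105], "delta_rot": [0, 0, 0], "claw": 20}, {"delta_pos": [0.001, 0, -0.112], "delta_rot": [0, 0, 0], "claw": 20}, {"delta_pos": [0.001, 0, -0.115], "delta_rot": [0, 0, 0], "claw": 20}, {"delta_pos": [0.001, 0, -0.116], "delta_rot": [0, 0, 0], "claw": 20}, {"delta_pos": [0.001, 0, -0.116], "delta_rot": [0, 0, 0], "claw": 20}, {"delta_pos": [0.001, 0, -0.116], "delta_rot": [0, 0, 0], "claw": 20}]'

```text
time: 6.33
eef_pos: [0.6004, 0.1736, 0.1144]
tcp_rot: [0.018, 0.706, -0.016, 0.707]
contact_force: [-0.1, 0.9, -1.3]
opening: 0.362
```

>>> play_rows --targets '[{"delta_pos": [0, 0, -0.003], "delta_rot": [0, 0, 0], "claw": 20}, {"delta_pos": [0, 0, -0.006], "delta_rot": [0, 0, 0], "claw": 20}, {"delta_pos": [0, 0, -0.006], "delta_rot": [0, 0, 0], "claw": 20}]'

```text
time: 6.58
eef_pos: [0.6004, 0.1736, 0.1085]
tcp_rot: [0.018, 0.706, -0.016, 0.708]
contact_force: [-0.6, -0.0, -2.1]
opening: 0.361
```

>>> play_rows --targets '[{"delta_pos": [0, 0, -0.001], "delta_rot": [0, 0, 0], "claw": 20}, {"delta_pos": [0, 0, -0.002], "delta_rot": [0, 0, 0], "claw": 20}, {"delta_pos": [0, 0, -0.002], "delta_rot": [0, 0, 0], "claw": 20}]'

```text
time: 6.83
eef_pos: [0.6006, 0.1737, 0.1078]
tcp_rot: [0.018, 0.706, -0.016, 0.707]
contact_force: [-3.7, -1.0, 4.5]
opening: 0.366
```

Contact is felt at z 0.1078, as expected. I'll release and retreat.

>>> play_rows --targets '[{"delta_pos": [0, 0, 0], "delta_rot": [0, 0, 0], "claw": 34}, {"delta_pos": [0, 0, 0], "delta_rot": [0, 0, 0], "claw": 38}, {"delta_pos": [0, 0, 0], "delta_rot": [0, 0, 0], "claw": 46}, {"delta_pos": [0, 0, 0], "delta_rot": [0, 0, 0], "claw": 54}, {"delta_pos": [0, 0, 0], "delta_rot": [0, 0, 0], "claw": 60}, {"delta_pos": [0, 0, 0], "delta_rot": [0, 0, 0], "claw": 60}, {"delta_pos": [0, 0, 0.02], "delta_rot": [0, 0, 0], "claw": 60}, {"delta_pos": [0, 0, 0.05], "delta_rot": [0, 0, 0], "claw": 60}, {"delta_pos": [0, 0, 0.09], "delta_rot": [0, 0, 0], "claw": 60}, {"delta_pos": [0, 0, 0.125], "delta_rot": [0, 0, 0], "claw": 60}, {"delta_pos": [0, 0, 0.125], "delta_rot": [0, 0, 0], "claw": 60}]'

```text
time: 7.75
eef_pos: [0.6047, 0.1743, 0.2429]
tcp_rot: [0.018, 0.701, -0.016, 0.713]
contact_force: [0.7, -0.6, 2.1]
opening: 0.699
```

```bash
python3 - <<'E'
from h import *
s=ctrl.get_state();print(s["eef_pos"],s["contact_force"],s["opening"])
im=ctrl.read_camera("wrist");cv2.imwrite("pics/w4.png",im)
E
```

```text
[0.6047403  0.17434246 0.24287237] [ 0.73411884 -0.56377378  2.13843438] 0.6992594778861055
```

View pics/w4.png

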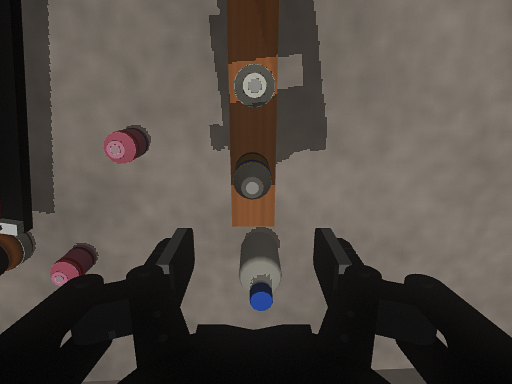

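>>> play_rows --targets '[{"delta_pos": [-0.002, -0.025, 0], "delta_rot": [0, 0, -0.04], "claw": 60}, {"delta_pos": [-0.004, -0.05, 0], "delta_rot": [0, 0, -0.08], "claw": 60}, {"delta_pos": [-0.006, -0.075, 0], "delta_rot": [0, 0, -0.115], "claw": 60}, {"delta_pos": [-0.008, -0.1, 0], "delta_rot": [0, 0, -0.15], "claw": 60}, {"delta_pos": [-0.01, -0.125, 0], "delta_rot": [0, 0, -0.185], "claw": 60}, {"delta_pos": [-0.012, -0.15, 0], "delta_rot": [0, 0, -0.22], "claw": 60}, {"delta_pos": [-0.014, -0.175, 0], "delta_rot": [0, 0, -0.255], "claw": 60}, {"delta_pos": [-0.016, -0.2, 0], "delta_rot": [0, 0, -0.29], "claw": 60}, {"delta_pos": [-0.018, -0.225, 0], "delta_rot": [0, 0, -0.325], "claw": 60}, {"delta_pos": [-0.019, -0.25, 0], "delta_rot": [0, 0, -0.36], "claw": 60}, {"delta_pos": [-0.019, -0.27, 0], "delta_rot": [0, 0, -0.395], "claw": 60}, {"delta_pos": [-0.019, -0.29, 0], "delta_rot": [0, 0, -0.43], "claw": 60}, {"delta_pos": [-0.019, -0.31, 0], "delta_rot": [0, 0, -0.465], "claw": 60}, {"delta_pos": [-0.019, -0.324, 0], "delta_rot": [0, 0, -0.5], "claw": 60}, {"delta_pos": [-0.019, -0.324, -0.004], "delta_rot": [0, 0, -0.535], "claw": 60}, {"delta_pos": [-0.019, -0.324, -0.008], "delta_rot": [0, 0, -0.552], "claw": 60}, {"delta_pos": [-0.019, -0.324, -0.008], "delta_rot": [0, 0, -0.552], "claw": 60}, {"delta_pos": [-0.019, -0.324, -0.008], "delta_rot": [0, 0, -0.552], "claw": 60}]'

```text
time: 9.3
eef_pos: [0.5836, -0.1496, 0.2293]
tcp_rot: [-0.546, -0.442, 0.553, -0.448]
contact_force: [0.8, 0.1, 0.1]
opening: 0.705
```

```bash
cat >> h.py <<'E'
def go(x,y,z,jaw):
    s=ctrl.get_state();a=jaw
    yv=np.array([np.cos(a),np.sin(a),0]);xv=np.array([0,0,-1.]);D=np.c_[xv,yv,np.cross(xv,yv)]
    M=R.from_quat(s["tcp_rot"]).as_matrix()
    print("dpos",(np.array([x,y,z])-s["eef_pos"]).round(4),"drot/pi",(R.from_matrix(D@M.T).as_rotvec()/np.pi).round(4),"now",s["eef_pos"].round(4),"jaw",np.arctan2(M[1,1],M[0,1]).round(3),"F",s["contact_force"].round(1),"op",round(s["opening"]*85.4,1))
E
python3 -c "
from h import *
go(.586,-.1495,.082,-.206)"
```

```text
dpos [ 2.400e-03  1.000e-04 -1.473e-01] drot/pi [ 0.0038 -0.0006  0.0013] now [ 0.5836 -0.1496  0.2293] jaw -0.21 F [0.8 0.1 0.1] op 60.2
```

>>> play_rows --targets '[{"delta_pos": [0.0024, 0, -0.02], "delta_rot": [0.0038, 0, 0.001], "claw": 58}, {"delta_pos": [0.0024, 0, -0.05], "delta_rot": [0.0038, 0, 0.001], "claw": 58}, {"delta_pos": [0.0024, 0, -0.08], "delta_rot": [0.0038, 0, 0.001], "claw": 58}, {"delta_pos": [0.0024, 0, -0.11], "delta_rot": [0.0038, 0, 0.001], "claw": 58}, {"delta_pos": [0.0024, 0, -0.135], "delta_rot": [0.0038, 0, 0.001], "claw": 58}, {"delta_pos": [0.0024, 0, -0.146], "delta_rot": [0.0038, 0, 0.001], "claw": 58}, {"delta_pos": [0.0024, 0, -0.147], "delta_rot": [0.0038, 0, 0.001], "claw": 55}, {"delta_pos": [0.0024, 0, -0.147], "delta_rot": [0.0038, 0, 0.001], "claw": 48}, {"delta_pos": [0.0024, 0, -0.147], "delta_rot": [0.0038, 0, 0.001], "claw": 42}, {"delta_pos": [0.0024, 0, -0.147], "delta_rot": [0.0038, 0, 0.001], "claw": 37}, {"delta_pos": [0.0024, 0, -0.147], "delta_rot": [0.0038, 0, 0.001], "claw": 32}, {"delta_pos": [0.0024, 0, -0.147], "delta_rot": [0.0038, 0, 0.001], "claw": 26}, {"delta_pos": [0.0024, 0, -0.147], "delta_rot": [0.0038, 0, 0.001], "claw": 20}, {"delta_pos": [0.0024, 0, -0.147], "delta_rot": [0.0038, 0, 0.001], "claw": 20}]'

```text
time: 10.47
eef_pos: [0.5875, -0.1502, 0.0849]
tcp_rot: [0.549, 0.445, -0.549, 0.447]
contact_force: [-1.1, 0.3, 7.1]
opening: 0.381
```

```bash
python3 -c "
from h import *
go(.586,-.1495,.082,-.206)"
```

```text
dpos [-0.0015  0.0007 -0.0029] drot/pi [0.0005 0.0005 0.0002] now [ 0.5875 -0.1502  0.0849] jaw -0.207 F [-1.1  0.3  7.1] op 32.5
```

>>> play_rows --targets '[{"delta_pos": [0, 0, 0.01], "delta_rot": [0, 0, 0], "claw": 20}, {"delta_pos": [0, 0, 0.03], "delta_rot": [0, 0, 0], "claw": 20}, {"delta_pos": [0, 0, 0.06], "delta_rot": [0, 0, 0], "claw": 20}, {"delta_pos": [0, 0, 0.1], "delta_rot": [0, 0, 0], "claw": 20}, {"delta_pos": [0, 0, 0.14], "delta_rot": [0, 0, 0], "claw": 20}, {"delta_pos": [0, 0, 0.145], "delta_rot": [0, 0, 0], "claw": 20}, {"delta_pos": [0, 0, 0.145], "delta_rot": [0, 0, 0], "claw": 20}, {"delta_pos": [0, 0, 0.145], "delta_rot": [0, 0, 0], "claw": 20}]'

```text
time: 11.13
eef_pos: [0.5873, -0.1501, 0.2302]
tcp_rot: [0.549, 0.445, -0.549, 0.447]
contact_force: [0.4, -0.3, -1.8]
opening: 0.391
```

```bash
python3 -c "
from h import *
go(.478,.1793,.23,1.526)"
```

```text
dpos [-1.093e-01  3.294e-01 -2.000e-04] drot/pi [-2.000e-04  1.000e-03  5.515e-01] now [ 0.5873 -0.1501  0.2302] jaw -0.207 F [ 0.4 -0.3 -1.8] op 33.4
```

>>> play_rows --targets '[{"delta_pos": [-0.007, 0.02, 0], "delta_rot": [0, 0, 0.04], "claw": 20}, {"delta_pos": [-0.014, 0.042, 0], "delta_rot": [0, 0, 0.075], "claw": 20}, {"delta_pos": [-0.021, 0.063, 0], "delta_rot": [0, 0, 0.11], "claw": 20}, {"delta_pos": [-0.028, 0.084, 0], "delta_rot": [0, 0, 0.145], "claw": 20}, {"delta_pos": [-0.035, 0.105, 0], "delta_rot": [0, 0, 0.18], "claw": 20}, {"delta_pos": [-0.042, 0.127, 0], "delta_rot": [0, 0, 0.215], "claw": 20}, {"delta_pos": [-0.05, 0.15, 0], "delta_rot": [0, 0, 0.25], "claw": 20}, {"delta_pos": [-0.058, 0.175, 0], "delta_rot": [0, 0, 0.285], "claw": 20}, {"delta_pos": [-0.066, 0.2, 0], "delta_rot": [0, 0, 0.32], "claw": 20}, {"delta_pos": [-0.074, 0.223, 0], "delta_rot": [0, 0, 0.355], "claw": 20}, {"delta_pos": [-0.081, 0.244, 0], "delta_rot": [0, 0, 0.39], "claw": 20}, {"delta_pos": [-0.088, 0.265, 0], "delta_rot": [0, 0, 0.425], "claw": 20}, {"delta_pos": [-0.095, 0.286, 0], "delta_rot": [0, 0, 0.46], "claw": 20}, {"delta_pos": [-0.1, 0.301, 0], "delta_rot": [0, 0, 0.495], "claw": 20}, {"delta_pos": [-0.106, 0.318, 0], "delta_rot": [0, 0, 0.53], "claw": 20}, {"delta_pos": [-0.109, 0.329, 0], "delta_rot": [0, 0.001, 0.551], "claw": 20}, {"delta_pos": [-0.109, 0.329, 0], "delta_rot": [0, 0.001, 0.551], "claw": 20}, {"delta_pos": [-0.109, 0.329, 0], "delta_rot": [0, 0.001, 0.551], "claw": 20}, {"delta_pos": [-0.109, 0.329, 0], "delta_rot": [0, 0.001, 0.551], "claw": 20}]'

```text
time: 12.72
eef_pos: [0.4777, 0.1783, 0.2287]
tcp_rot: [0.017, 0.708, -0.017, 0.706]
contact_force: [0.5, -0.2, -0.5]
opening: 0.392
```

```bash
python3 - <<'E'
from h import *
go(.478,.1793,.105,1.526)
im=ctrl.read_camera("wrist");cv2.imwrite("pics/w5.png",im)
E
```

```text
dpos [ 0.0003  0.001  -0.1237] drot/pi [ 0.0001 -0.0009  0.001 ] now [0.4777 0.1783 0.2287] jaw 1.523 F [ 0.5 -0.2 -0.5] op 33.5
```

View pics/w5.png

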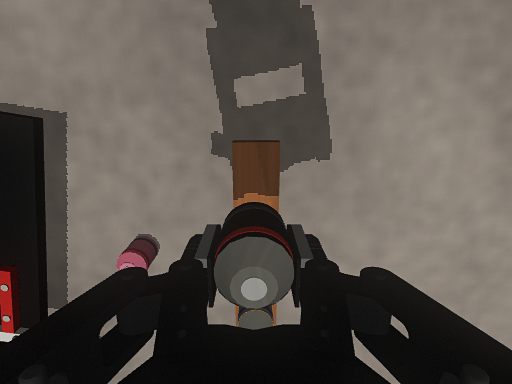

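The short objective is held upright and centred (column 254, rest centreline 256). The spare is visible just beyond it. I'll lower it.

>>> play_rows --targets '[{"delta_pos": [0, 0.001, -0.03], "delta_rot": [0, -0.001, 0.001], "claw": 20}, {"delta_pos": [0, 0.001, -0.06], "delta_rot": [0, -0.001, 0.001], "claw": 20}, {"delta_pos": [0, 0.001, -0.09], "delta_rot": [0, -0.001, 0.001], "claw": 20}, {"delta_pos": [0, 0.001, -0.108], "delta_rot": [0, -0.001, 0.001], "claw": 20}, {"delta_pos": [0, 0.001, -0.116], "delta_rot": [0, -0.001, 0.001], "claw": 20}, {"delta_pos": [0, 0.001, -0.118], "delta_rot": [0, -0.001, 0.001], "claw": 20}, {"delta_pos": [0, 0.001, -0.12], "delta_rot": [0, -0.001, 0.001], "claw": 20}, {"delta_pos": [0, 0.001, -0.12], "delta_rot": [0, -0.001, 0.001], "claw": 20}, {"delta_pos": [0, 0.001, -0.12], "delta_rot": [0, -0.001, 0.001], "claw": 20}]'

```text
time: 13.52
eef_pos: [0.4792, 0.1792, 0.1107]
tcp_rot: [0.016, 0.706, -0.016, 0.708]
contact_force: [-0.8, -0.5, -1.0]
opening: 0.388
```

>>> play_rows --targets '[{"delta_pos": [0, 0, -0.003], "delta_rot": [0, 0, 0], "claw": 20}, {"delta_pos": [0, 0, -0.005], "delta_rot": [0, 0, 0], "claw": 20}, {"delta_pos": [0, 0, -0.0055], "delta_rot": [0, 0, 0], "claw": 20}, {"delta_pos": [0, 0, -0.0055], "delta_rot": [0, 0, 0], "claw": 20}]'

```text
time: 13.85
eef_pos: [0.4792, 0.1792, 0.1052]
tcp_rot: [0.016, 0.706, -0.016, 0.708]
contact_force: [0.5, 0.1, -1.2]
opening: 0.388
```

>>> play_rows --targets '[{"delta_pos": [0, 0, -0.001], "delta_rot": [0, 0, 0], "claw": 20}, {"delta_pos": [0, 0, -0.0015], "delta_rot": [0, 0, 0], "claw": 20}, {"delta_pos": [0, 0, -0.0015], "delta_rot": [0, 0, 0], "claw": 20}]'

```text
time: 14.1
eef_pos: [0.4794, 0.1793, 0.1049]
tcp_rot: [0.016, 0.706, -0.016, 0.708]
contact_force: [-3.0, -0.8, 5.9]
opening: 0.39
```

>>> play_rows --targets '[{"delta_pos": [0, 0, 0], "delta_rot": [0, 0, 0], "claw": 35}, {"delta_pos": [0, 0, 0], "delta_rot": [0, 0, 0], "claw": 40}, {"delta_pos": [0, 0, 0], "delta_rot": [0, 0, 0], "claw": 48}, {"delta_pos": [0, 0, 0], "delta_rot": [0, 0, 0], "claw": 56}, {"delta_pos": [0, 0, 0], "delta_rot": [0, 0, 0], "claw": 60}, {"delta_pos": [0, 0, 0], "delta_rot": [0, 0, 0], "claw": 60}, {"delta_pos": [0, 0, 0.02], "delta_rot": [0, 0, 0], "claw": 60}, {"delta_pos": [0, 0, 0.05], "delta_rot": [0, 0, 0], "claw": 60}, {"delta_pos": [0, 0, 0.085], "delta_rot": [0, 0, 0], "claw": 60}, {"delta_pos": [0, 0, 0.115], "delta_rot": [0, 0, 0], "claw": 60}, {"delta_pos": [0, 0, 0.115], "delta_rot": [0, 0, 0], "claw": 60}, {"delta_pos": [0, 0, 0.115], "delta_rot": [0, 0, 0], "claw": 60}]'

```text
time: 15.1
eef_pos: [0.4807, 0.1795, 0.2224]
tcp_rot: [0.016, 0.704, -0.016, 0.71]
contact_force: [0.4, 0.3, -0.4]
opening: 0.702
```

```bash
python3 -c "
from h import *
go(.4505,-.2315,.23,1.339)"
```

```text
dpos [-0.0302 -0.411   0.0076] drot/pi [-0.      0.0029 -0.0594] now [0.4807 0.1795 0.2224] jaw 1.526 F [ 0.4  0.3 -0.4] op 60.0
```

>>> play_rows --targets '[{"delta_pos": [-0.0025, -0.035, 0.007], "delta_rot": [0, 0.003, -0.01], "claw": 85}, {"delta_pos": [-0.005, -0.07, 0.007], "delta_rot": [0, 0.003, -0.02], "claw": 85}, {"delta_pos": [-0.008, -0.105, 0.007], "delta_rot": [0, 0.003, -0.03], "claw": 85}, {"delta_pos": [-0.01, -0.14, 0.007], "delta_rot": [0, 0.003, -0.035], "claw": 85}, {"delta_pos": [-0.013, -0.175, 0.007], "delta_rot": [0, 0.003, -0.04], "claw": 85}, {"delta_pos": [-0.015, -0.21, 0.007], "delta_rot": [0, 0.003, -0.045], "claw": 85}, {"delta_pos": [-0.018, -0.245, 0.007], "delta_rot": [0, 0.003, -0.05], "claw": 85}, {"delta_pos": [-0.02, -0.28, 0.007], "delta_rot": [0, 0.003, -0.055], "claw": 85}, {"delta_pos": [-0.023, -0.315, 0.007], "delta_rot": [0, 0.003, -0.059], "claw": 85}, {"delta_pos": [-0.026, -0.35, 0.007], "delta_rot": [0, 0.003, -0.059], "claw": 85}, {"delta_pos": [-0.028, -0.38, 0.007], "delta_rot": [0, 0.003, -0.059], "claw": 85}, {"delta_pos": [-0.03, -0.4, 0.007], "delta_rot": [0, 0.003, -0.059], "claw": 85}, {"delta_pos": [-0.03, -0.411, 0.007], "delta_rot": [0, 0.003, -0.059], "claw": 85}, {"delta_pos": [-0.03, -0.411, 0.007], "delta_rot": [0, 0.003, -0.059], "claw": 85}, {"delta_pos": [-0.03, -0.411, 0.007], "delta_rot": [0, 0.003, -0.059], "claw": 85}]'

```text
time: 16.35
eef_pos: [0.4503, -0.2308, 0.2281]
tcp_rot: [0.082, 0.703, -0.081, 0.702]
contact_force: [-0.1, 0.3, 0.1]
opening: 0.992
```

```bash
python3 - <<'E'
from h import *
go(.4505,-.2315,.085,1.339)
c=ctrl.calibration("wrist");im=ctrl.read_camera("wrist");np.save("w6.npy",np.array(c["camera_from_world"]))
cv2.imwrite("pics/w6.png",cv2.resize(im,(800,600),interpolation=cv2.INTER_CUBIC))
for p in [(.5034,-.2072,.062),(.4869,-.2768,.062),(.398,-.2554,.062),(.4137,-.1864,.062)]:print(proj(c,p)*800/512)
E
```

```text
dpos [ 0.0002 -0.0007 -0.1431] drot/pi [-0.0007 -0.0007 -0.0002] now [ 0.4503 -0.2308  0.2281] jaw 1.34 F [-0.1  0.3  0.1] op 84.7
[448.35997133 344.46714453]
[337.22268264 344.28132057]
[332.98022647 200.04359561]
[452.71748861 199.26524897]
```

View pics/w6.png

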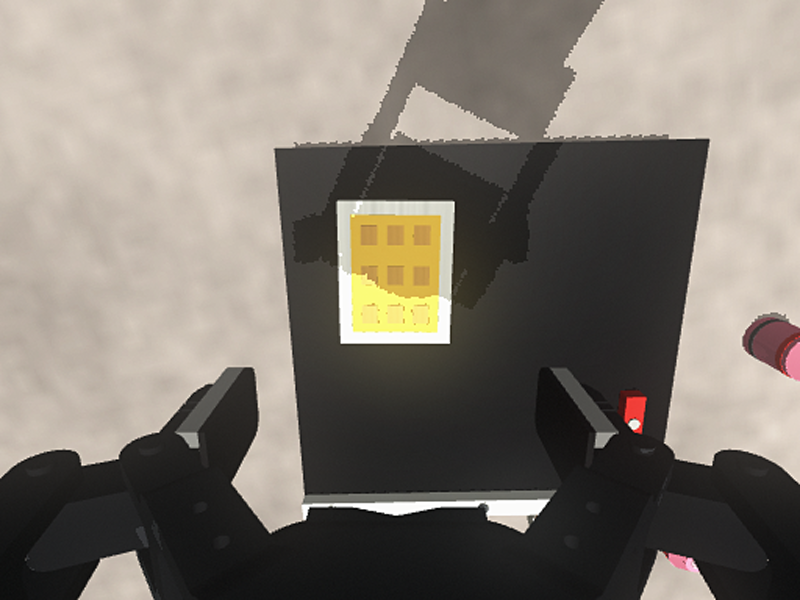

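The carrier corners are at (340,344), (452,343), (454,201) and (337,201), about 1.5 mm off the estimate towards +y. I'll narrow the jaws a little and descend until I feel the stage.

>>> play_rows --targets '[{"delta_pos": [0.0007, 0.001, -0.03], "delta_rot": [-0.001, -0.001, 0], "claw": 80}, {"delta_pos": [0.0007, 0.001, -0.07], "delta_rot": [-0.001, -0.001, 0], "claw": 80}, {"delta_pos": [0.0007, 0.001, -0.11], "delta_rot": [-0.001, -0.001, 0], "claw": 80}, {"delta_pos": [0.0007, 0.001, -0.135], "delta_rot": [-0.001, -0.001, 0], "claw": 80}, {"delta_pos": [0.0007, 0.001, -0.143], "delta_rot": [-0.001, -0.001, 0], "claw": 80}, {"delta_pos": [0.0007, 0.001, -0.143], "delta_rot": [-0.001, -0.001, 0], "claw": 80}, {"delta_pos": [0.0007, 0.001, -0.143], "delta_rot": [-0.001, -0.001, 0], "claw": 80}]'

```text
time: 16.98
eef_pos: [0.4519, -0.2289, 0.0863]
tcp_rot: [0.08, 0.702, -0.081, 0.703]
contact_force: [0.8, 0.2, 0.1]
opening: 0.934
```

```bash
python3 -c "
from h import *
print(ctrl.finger_overhang)
go(.451,-.2300,.07,1.339)"
```

```text
0.025
dpos [-0.0009 -0.0011 -0.0163] drot/pi [ 0.0006  0.0007 -0.001 ] now [ 0.4519 -0.2289  0.0863] jaw 1.342 F [0.8 0.2 0.1] op 79.8
```

>>> play_rows --targets '[{"delta_pos": [-0.001, -0.001, -0.004], "delta_rot": [0, 0, -0.001], "claw": 80}, {"delta_pos": [-0.001, -0.001, -0.008], "delta_rot": [0, 0, -0.001], "claw": 80}, {"delta_pos": [-0.001, -0.001, -0.012], "delta_rot": [0, 0, -0.001], "claw": 80}, {"delta_pos": [-0.001, -0.001, -0.014], "delta_rot": [0, 0, -0.001], "claw": 80}, {"delta_pos": [-0.001, -0.001, -0.014], "delta_rot": [0, 0, -0.001], "claw": 80}]'

```text
time: 17.4
eef_pos: [0.4508, -0.2299, 0.0722]
tcp_rot: [0.081, 0.702, -0.082, 0.703]
contact_force: [-0.0, 0.7, -0.8]
opening: 0.939
```

>>> play_rows --targets '[{"delta_pos": [0, 0, -0.002], "delta_rot": [0, 0, 0], "claw": 78}, {"delta_pos": [0, 0, -0.004], "delta_rot": [0, 0, 0], "claw": 76}, {"delta_pos": [0, 0, -0.004], "delta_rot": [0, 0, 0], "claw": 76}]'

```text
time: 17.65
eef_pos: [0.4505, -0.2297, 0.0678]
tcp_rot: [0.082, 0.702, -0.082, 0.703]
contact_force: [0.8, 0.7, -0.1]
opening: 0.889
```

>>> play_rows --targets '[{"delta_pos": [0, 0, -0.001], "delta_rot": [0, 0, 0], "claw": 76}, {"delta_pos": [0, 0, -0.002], "delta_rot": [0, 0, 0], "claw": 76}, {"delta_pos": [0, 0, -0.002], "delta_rot": [0, 0, 0], "claw": 76}]'

```text
time: 17.9
eef_pos: [0.4505, -0.2297, 0.0656]
tcp_rot: [0.082, 0.702, -0.082, 0.703]
contact_force: [0.1, -0.9, -0.3]
opening: 0.891
```

Still no contact, so I'll close gently at this height with the lowest grip force.

>>> play_rows --targets '[{"delta_pos": [0, 0, 0], "delta_rot": [0, 0, 0], "claw": 74}, {"delta_pos": [0, 0, 0], "delta_rot": [0, 0, 0], "claw": 72}, {"delta_pos": [0, 0, 0], "delta_rot": [0, 0, 0], "claw": 70}, {"delta_pos": [0, 0, 0], "delta_rot": [0, 0, 0], "claw": 68}, {"delta_pos": [0, 0, 0], "delta_rot": [0, 0, 0], "claw": 66}, {"delta_pos": [0, 0, 0], "delta_rot": [0, 0, 0], "claw": 66}]' --newtons 20

```text
time: 18.4
eef_pos: [0.4514, -0.2302, 0.0675]
tcp_rot: [0.081, 0.701, -0.082, 0.703]
contact_force: [-2.3, 1.3, 9.4]
opening: 0.815
```

```bash
python3 - <<'E'
from h import *
go(.451,-.2300,.0656,1.339)
# plan: corner, stage axes
yaw=-.206;ex=np.array([np.cos(yaw),np.sin(yaw)]);ey=np.array([-ex[1],ex[0]])
C=np.array([.6448,-.1162]);p=ctrl.get_state()["eef_pos"][:2]
home=C-.045*ex-.035*ey
print("home",home,"stage d to home",(home-p)@ex,(home-p)@ey)
E
```

```text
dpos [-0.0004  0.0002 -0.0019] drot/pi [0.0005 0.0008 0.0001] now [ 0.4514 -0.2302  0.0675] jaw 1.339 F [-2.3  1.3  9.4] op 69.6
home [ 0.59359232 -0.14125542] stage d to home 0.1209749074343091 0.11609653537906639
```

>>> play_rows --targets '[{"delta_pos": [0.004, 0.002, -0.001], "delta_rot": [0, 0, 0.001], "claw": 66}, {"delta_pos": [0.01, 0.005, -0.001], "delta_rot": [0, 0, 0.002], "claw": 66}, {"delta_pos": [0.017, 0.009, -0.001], "delta_rot": [0, 0, 0.003], "claw": 66}, {"delta_pos": [0.024, 0.0125, -0.001], "delta_rot": [0, 0, 0.004], "claw": 66}, {"delta_pos": [0.031, 0.016, -0.001], "delta_rot": [0, 0, 0.005], "claw": 66}, {"delta_pos": [0.036, 0.0188, -0.001], "delta_rot": [0, 0, 0.006], "claw": 66}, {"delta_pos": [0.04, 0.021, -0.001], "delta_rot": [0, 0, 0.007], "claw": 66}, {"delta_pos": [0.04, 0.021, -0.001], "delta_rot": [0, 0, 0.008], "claw": 66}]'

```text
time: 19.07
eef_pos: [0.4921, -0.21, 0.0676]
tcp_rot: [0.072, 0.702, -0.074, 0.705]
contact_force: [-2.3, -1.8, 5.5]
opening: 0.808
```

```bash
python3 -c "
from h import *
go(.5855,-.1601,.0675,1.3648)"
```

```text
dpos [ 0.0934  0.0499 -0.0001] drot/pi [ 0.001   0.0009 -0.0001] now [ 0.4921 -0.21    0.0676] jaw 1.365 F [-2.3 -1.8  5.5] op 69.0
```

>>> play_rows --targets '[{"delta_pos": [0.004, 0.002, -0.0008], "delta_rot": [0, 0, 0], "claw": 66}, {"delta_pos": [0.01, 0.005, -0.0008], "delta_rot": [0, 0, 0], "claw": 66}, {"delta_pos": [0.018, 0.0096, -0.0008], "delta_rot": [0, 0, 0], "claw": 66}, {"delta_pos": [0.026, 0.0139, -0.0008], "delta_rot": [0, 0, 0], "claw": 66}, {"delta_pos": [0.034, 0.0182, -0.0008], "delta_rot": [0, 0, 0], "claw": 66}, {"delta_pos": [0.042, 0.0224, -0.0008], "delta_rot": [0, 0, 0], "claw": 66}, {"delta_pos": [0.05, 0.0267, -0.0008], "delta_rot": [0, 0, 0], "claw": 66}, {"delta_pos": [0.058, 0.031, -0.0008], "delta_rot": [0, 0, 0], "claw": 66}, {"delta_pos": [0.066, 0.0353, -0.0008], "delta_rot": [0, 0, 0], "claw": 66}, {"delta_pos": [0.074, 0.0395, -0.0008], "delta_rot": [0, 0, 0], "claw": 66}, {"delta_pos": [0.081, 0.0433, -0.0008], "delta_rot": [0, 0, 0], "claw": 66}, {"delta_pos": [0.087, 0.0465, -0.0008], "delta_rot": [0, 0, 0], "claw": 66}, {"delta_pos": [0.091, 0.0486, -0.0008], "delta_rot": [0, 0, 0], "claw": 66}, {"delta_pos": [0.0934, 0.05, -0.0008], "delta_rot": [0, 0, 0], "claw": 66}, {"delta_pos": [0.0934, 0.05, -0.0008], "delta_rot": [0, 0, 0], "claw": 66}]'

```text
time: 20.32
eef_pos: [0.5856, -0.1606, 0.0677]
tcp_rot: [0.071, 0.703, -0.074, 0.704]
contact_force: [-3.9, -1.7, 6.0]
opening: 0.81
```

```bash
python3 -c "
from h import *
go(.5855,-.1601,.0675,1.3648)"
```

```text
dpos [-0.0001  0.0005 -0.0002] drot/pi [ 0.0014  0.0006 -0.0005] now [ 0.5856 -0.1606  0.0677] jaw 1.366 F [-3.9 -1.7  6. ] op 69.2
```

>>> play_rows --targets '[{"delta_pos": [0.002, -0.0004, -0.0005], "delta_rot": [0, 0, 0], "claw": 66}, {"delta_pos": [0.003, -0.0006, -0.0005], "delta_rot": [0, 0, 0], "claw": 66}, {"delta_pos": [0.004, -0.0008, -0.0005], "delta_rot": [0, 0, 0], "claw": 66}, {"delta_pos": [0.005, -0.001, -0.0005], "delta_rot": [0, 0, 0], "claw": 66}, {"delta_pos": [0.006, -0.0012, -0.0005], "delta_rot": [0, 0, 0], "claw": 66}, {"delta_pos": [0.006, -0.0012, -0.0005], "delta_rot": [0, 0, 0], "claw": 66}]'

```text
time: 20.82
eef_pos: [0.59, -0.1614, 0.0676]
tcp_rot: [0.071, 0.705, -0.073, 0.702]
contact_force: [-7.1, 0.7, 7.0]
opening: 0.818
```

>>> play_rows --targets '[{"delta_pos": [0.001, -0.0002, -0.0005], "delta_rot": [0, 0, 0], "claw": 66}, {"delta_pos": [0.002, -0.0004, -0.0005], "delta_rot": [0, 0, 0], "claw": 66}, {"delta_pos": [0.003, -0.0006, -0.0005], "delta_rot": [0, 0, 0], "claw": 66}, {"delta_pos": [0.003, -0.0006, -0.0005], "delta_rot": [0, 0, 0], "claw": 66}]'

```text
time: 21.15
eef_pos: [0.5914, -0.1616, 0.0676]
tcp_rot: [0.071, 0.707, -0.072, 0.7]
contact_force: [-7.6, 0.1, 7.9]
opening: 0.816
```

```bash
python3 -c "
from h import *
go(.59,-.1601,.0675,1.3648)"
```

```text
dpos [-0.0014  0.0015 -0.0001] drot/pi [ 0.0002 -0.0029 -0.0012] now [ 0.5914 -0.1616  0.0676] jaw 1.369 F [-7.6  0.1  7.9] op 69.7
```

>>> play_rows --targets '[{"delta_pos": [-0.001, 0, 0], "delta_rot": [0, 0, 0], "claw": 72}, {"delta_pos": [-0.001, 0, 0], "delta_rot": [0, 0, 0], "claw": 74}, {"delta_pos": [-0.001, 0, 0], "delta_rot": [0, 0, 0], "claw": 74}, {"delta_pos": [-0.001, 0, 0.01], "delta_rot": [0, -0.003, 0], "claw": 74}, {"delta_pos": [-0.001, 0, 0.025], "delta_rot": [0, -0.003, 0], "claw": 74}, {"delta_pos": [-0.001, 0, 0.06], "delta_rot": [0, -0.003, 0], "claw": 74}, {"delta_pos": [-0.005, -0.02, 0.08], "delta_rot": [0, -0.003, 0], "claw": 30}, {"delta_pos": [-0.013, -0.061, 0.08], "delta_rot": [0, -0.003, 0], "claw": 0}, {"delta_pos": [-0.013, -0.061, 0.08], "delta_rot": [0, -0.003, 0], "claw": 0}, {"delta_pos": [-0.013, -0.061, 0.08], "delta_rot": [0, -0.003, 0], "claw": 0}, {"delta_pos": [-0.013, -0.061, 0.08], "delta_rot": [0, -0.003, 0], "claw": 0}]'

```text
time: 22.07
eef_pos: [0.5781, -0.2224, 0.1474]
tcp_rot: [0.072, 0.703, -0.072, 0.704]
contact_force: [-0.4, 0.7, -0.5]
opening: 0.157
```

```bash
python3 - <<'E'
from h import *
go(.578,-.2225,.078,1.3648)
c=ctrl.calibration("top");im=ctrl.read_camera("top")
o=cv2.resize(im[165:295,248:378],(590,590),interpolation=cv2.INTER_CUBIC);cv2.imwrite("pics/t2.png",cv2.convertScaleAbs(o,alpha=1.4,beta=15))
E
```

```text
dpos [-0.0001 -0.0001 -0.0694] drot/pi [-0.      0.0001 -0.0009] now [ 0.5781 -0.2224  0.1474] jaw 1.368 F [-0.4  0.7 -0.5] op 13.4
```

View pics/t2.png

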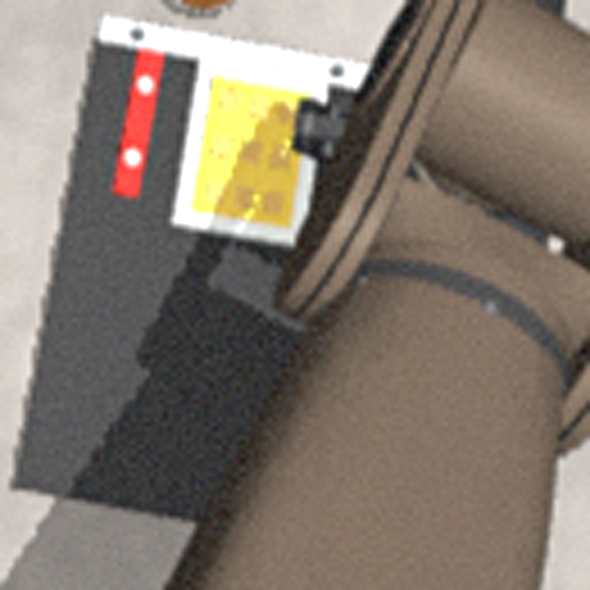

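The picture shows the carrier against the fence, with its left edge about 17 mm from the stop. Next I'll push it along the fence towards the stop with the fingers closed.

>>> play_rows --targets '[{"delta_pos": [0, 0, 0], "delta_rot": [0, 0, 0], "claw": 0}, {"delta_pos": [0, 0, -0.02], "delta_rot": [0, 0, 0], "claw": 0}, {"delta_pos": [0, 0, -0.045], "delta_rot": [0, 0, 0], "claw": 0}, {"delta_pos": [0, 0, -0.062], "delta_rot": [0, 0, 0], "claw": 0}, {"delta_pos": [0, 0, -0.069], "delta_rot": [0, 0, 0], "claw": 0}, {"delta_pos": [0, 0, -0.07], "delta_rot": [0, 0, 0], "claw": 0}, {"delta_pos": [0, 0, -0.07], "delta_rot": [0, 0, 0], "claw": 0}, {"delta_pos": [0, 0, -0.07], "delta_rot": [0, 0, 0], "claw": 0}]'

```text
time: 22.78
eef_pos: [0.5784, -0.2213, 0.0773]
tcp_rot: [0.071, 0.703, -0.071, 0.704]
contact_force: [0.1, -0.1, -0.3]
opening: 0.0
```

```bash
python3 -c "
from h import *
go(.578,-.2225,.077,1.3648)"
```

```text
dpos [-0.0004 -0.0012 -0.0003] drot/pi [-0.      0.     -0.0015] now [ 0.5784 -0.2213  0.0773] jaw 1.369 F [ 0.1 -0.1 -0.3] op 0.0
```

>>> play_rows --targets '[{"delta_pos": [0.0008, 0.004, -0.0005], "delta_rot": [0, 0, -0.0015], "claw": 0}, {"delta_pos": [0.0016, 0.008, -0.0005], "delta_rot": [0, 0, -0.0015], "claw": 0}, {"delta_pos": [0.0025, 0.012, -0.0005], "delta_rot": [0, 0, -0.0015], "claw": 0}, {"delta_pos": [0.0031, 0.015, -0.0005], "delta_rot": [0, 0, -0.0015], "claw": 0}, {"delta_pos": [0.0037, 0.018, -0.0005], "delta_rot": [0, 0, -0.0015], "claw": 0}, {"delta_pos": [0.0044, 0.021, -0.0005], "delta_rot": [0, 0, -0.0015], "claw": 0}, {"delta_pos": [0.005, 0.024, -0.0005], "delta_rot": [0, 0, -0.0015], "claw": 0}, {"delta_pos": [0.005, 0.024, -0.0005], "delta_rot": [0, 0, -0.0015], "claw": 0}]'

```text
time: 23.45
eef_pos: [0.5837, -0.1969, 0.0771]
tcp_rot: [0.073, 0.703, -0.073, 0.704]
contact_force: [-0.5, -0.8, 0.4]
opening: 0.0
```

>>> play_rows --targets '[{"delta_pos": [0.0004, 0.002, 0], "delta_rot": [0, 0, 0], "claw": 0}, {"delta_pos": [0.0008, 0.004, 0], "delta_rot": [0, 0, 0], "claw": 0}, {"delta_pos": [0.0012, 0.006, 0], "delta_rot": [0, 0, 0], "claw": 0}, {"delta_pos": [0.0016, 0.008, 0], "delta_rot": [0, 0, 0], "claw": 0}, {"delta_pos": [0.0016, 0.008, 0], "delta_rot": [0, 0, 0], "claw": 0}]'

```text
time: 23.87
eef_pos: [0.5854, -0.1886, 0.0771]
tcp_rot: [0.073, 0.703, -0.072, 0.704]
contact_force: [-0.4, -0.9, 0.1]
opening: 0.001
```

>>> play_rows --targets '[{"delta_pos": [0.0003, 0.0015, 0], "delta_rot": [0, 0, 0], "claw": 0}, {"delta_pos": [0.0006, 0.003, 0], "delta_rot": [0, 0, 0], "claw": 0}, {"delta_pos": [0.0009, 0.0045, 0], "delta_rot": [0, 0, 0], "claw": 0}, {"delta_pos": [0.0012, 0.006, 0], "delta_rot": [0, 0, 0], "claw": 0}, {"delta_pos": [0.0012, 0.006, 0], "delta_rot": [0, 0, 0], "claw": 0}]'

```text
time: 24.28
eef_pos: [0.5854, -0.1871, 0.0773]
tcp_rot: [0.068, 0.704, -0.075, 0.703]
contact_force: [-7.0, -15.0, -0.5]
opening: -0.001
```

15 N against the stop. I'll back off and press from the near side into the fence.

>>> play_rows --targets '[{"delta_pos": [-0.002, -0.01, 0], "delta_rot": [0, 0, 0], "claw": 0}, {"delta_pos": [-0.002, -0.01, 0.02], "delta_rot": [0, 0, 0], "claw": 0}, {"delta_pos": [-0.002, -0.01, 0.045], "delta_rot": [0, 0, 0], "claw": 0}, {"delta_pos": [-0.02, 0.02, 0.045], "delta_rot": [0, 0, 0], "claw": 0}, {"delta_pos": [-0.04, 0.045, 0.045], "delta_rot": [0, 0, 0], "claw": 0}, {"delta_pos": [-0.058, 0.059, 0.045], "delta_rot": [0, 0, 0], "claw": 0}, {"delta_pos": [-0.058, 0.059, 0.045], "delta_rot": [0, 0, 0], "claw": 0}, {"delta_pos": [-0.058, 0.059, 0.045], "delta_rot": [0, 0, 0], "claw": 0}]'

```text
time: 24.95
eef_pos: [0.5267, -0.1268, 0.122]
tcp_rot: [0.068, 0.704, -0.074, 0.703]
contact_force: [0.7, -0.4, 0.7]
opening: 0.001
```

```bash
python3 -c "
from h import *
go(.528,-.128,.077,1.3648)"
```

```text
dpos [ 0.0013 -0.0012 -0.045 ] drot/pi [ 0.0024 -0.0008 -0.0013] now [ 0.5267 -0.1268  0.122 ] jaw 1.369 F [ 0.7 -0.4  0.7] op 0.1
```

>>> play_rows --targets '[{"delta_pos": [0.001, -0.001, -0.02], "delta_rot": [0.0024, -0.001, -0.001], "claw": 0}, {"delta_pos": [0.001, -0.001, -0.038], "delta_rot": [0.0024, -0.001, -0.001], "claw": 0}, {"delta_pos": [0.001, -0.001, -0.045], "delta_rot": [0.0024, -0.001, -0.001], "claw": 0}, {"delta_pos": [0.001, -0.001, -0.046], "delta_rot": [0.0024, -0.001, -0.001], "claw": 0}, {"delta_pos": [0.001, -0.001, -0.046], "delta_rot": [0.0024, -0.001, -0.001], "claw": 0}, {"delta_pos": [0.004, -0.0016, -0.046], "delta_rot": [0.0024, -0.001, -0.001], "claw": 0}, {"delta_pos": [0.006, -0.002, -0.046], "delta_rot": [0.0024, -0.001, -0.001], "claw": 0}, {"delta_pos": [0.008, -0.0024, -0.046], "delta_rot": [0.0024, -0.001, -0.001], "claw": 0}, {"delta_pos": [0.0095, -0.0027, -0.046], "delta_rot": [0.0024, -0.001, -0.001], "claw": 0}, {"delta_pos": [0.0095, -0.0027, -0.046], "delta_rot": [0.0024, -0.001, -0.001], "claw": 0}]'

```text
time: 25.78
eef_pos: [0.5367, -0.1297, 0.0763]
tcp_rot: [0.072, 0.703, -0.072, 0.704]
contact_force: [-0.0, 0.1, 0.6]
opening: -0.002
```

>>> play_rows --targets '[{"delta_pos": [0.0015, -0.0003, 0], "delta_rot": [0, 0, 0], "claw": 0}, {"delta_pos": [0.003, -0.0006, 0], "delta_rot": [0, 0, 0], "claw": 0}, {"delta_pos": [0.0045, -0.0009, 0], "delta_rot": [0, 0, 0], "claw": 0}, {"delta_pos": [0.0045, -0.0009, 0], "delta_rot": [0, 0, 0], "claw": 0}]'

```text
time: 26.12
eef_pos: [0.5404, -0.1304, 0.0763]
tcp_rot: [0.072, 0.704, -0.072, 0.703]
contact_force: [-4.3, 0.4, 3.7]
opening: -0.006
```

>>> play_rows --targets '[{"delta_pos": [0.0015, -0.0003, 0], "delta_rot": [0, 0, 0], "claw": 0}, {"delta_pos": [0.003, -0.0006, 0], "delta_rot": [0, 0, 0], "claw": 0}, {"delta_pos": [0.004, -0.0008, 0], "delta_rot": [0, 0, 0], "claw": 0}, {"delta_pos": [0.004, -0.0008, 0], "delta_rot": [0, 0, 0], "claw": 0}]'

```text
time: 26.45
eef_pos: [0.5408, -0.1304, 0.0761]
tcp_rot: [0.072, 0.708, -0.071, 0.698]
contact_force: [-13.5, 2.7, 12.2]
opening: -0.001
```

Firm against the fence at 13.5 N. I'll back off, rise and look at the corner.

>>> play_rows --targets '[{"delta_pos": [-0.012, 0.0025, 0], "delta_rot": [0, -0.005, 0], "claw": 0}, {"delta_pos": [-0.016, 0.003, 0.01], "delta_rot": [0, -0.005, 0], "claw": 0}, {"delta_pos": [-0.016, 0.003, 0.04], "delta_rot": [0, -0.005, 0], "claw": 0}, {"delta_pos": [-0.016, 0.003, 0.08], "delta_rot": [0, -0.005, 0], "claw": 0}, {"delta_pos": [-0.01, 0.003, 0.115], "delta_rot": [0, -0.005, 0], "claw": 0}, {"delta_pos": [0.025, 0.003, 0.115], "delta_rot": [0, -0.005, 0], "claw": 0}, {"delta_pos": [0.06, 0.002, 0.115], "delta_rot": [0, -0.005, 0], "claw": 0}, {"delta_pos": [0.1, 0.002, 0.115], "delta_rot": [0, -0.005, 0], "claw": 0}, {"delta_pos": [0.135, 0.001, 0.115], "delta_rot": [0, -0.005, 0], "claw": 0}, {"delta_pos": [0.155, 0, 0.115], "delta_rot": [0, -0.005, 0], "claw": 0}, {"delta_pos": [0.155, 0, 0.115], "delta_rot": [0, -0.005, 0], "claw": 0}, {"delta_pos": [0.155, 0, 0.115], "delta_rot": [0, -0.005, 0], "claw": 0}]'

```text
time: 27.45
eef_pos: [0.6967, -0.1303, 0.1913]
tcp_rot: [0.073, 0.703, -0.071, 0.704]
contact_force: [-0.2, -0.7, -0.0]
opening: 0.002
```

```bash
python3 - <<'E'
from h import *
go(.7,-.13,.19,1.3648)
c=ctrl.calibration("wrist");im=ctrl.read_camera("wrist")
cv2.imwrite("pics/w7.png",cv2.resize(im,(800,600),interpolation=cv2.INTER_CUBIC))
E
```

```text
dpos [ 0.0033  0.0003 -0.0013] drot/pi [-0.0009  0.0009 -0.001 ] now [ 0.6967 -0.1303  0.1913] jaw 1.368 F [-0.2 -0.7 -0. ] op 0.2
```

View pics/w7.png

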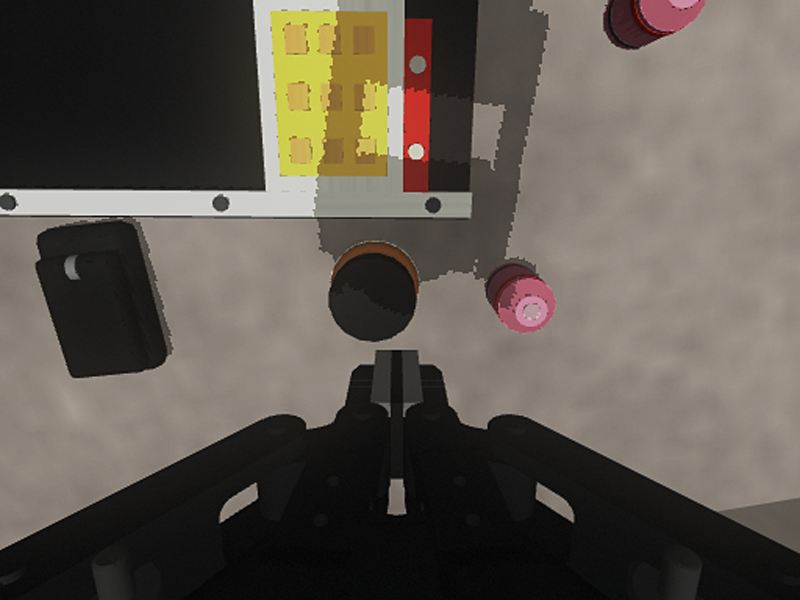

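The carrier appears flush with the fence (row ~191) and the stop (column ~403). I'll check for dark gaps in the pixel profiles.

```bash
python3 - <<'E'
from h import *
im=ctrl.read_camera("wrist")
for r in(22,40,60,90,112):print("row",r,[tuple(int(v) for v in im[r,c]) for c in range(250,264,1)])
for c in(180,215,235,252):print("col",c,[int(im[r,c].max()) for r in range(110,142)])
E
```

```text
row 22 [(143, 153, 153), (141, 150, 150), (139, 149, 148), (141, 151, 150), (141, 151, 150), (141, 151, 149), (142, 153, 152), (145, 156, 152), (150, 161, 154), (16, 21, 111), (25, 30, 113), (25, 30, 114), (25, 29, 113), (27, 32, 115)]
row 40 [(140, 151, 152), (140, 151, 150), (139, 148, 149), (140, 150, 151), (141, 152, 151), (140, 150, 151), (143, 153, 153), (145, 156, 154), (109, 118, 143), (19, 26, 114), (25, 32, 116), (24, 30, 116), (42, 49, 116), (113, 123, 120)]
row 60 [(203, 207, 208), (203, 206, 207), (203, 206, 207), (203, 206, 207), (204, 207, 208), (204, 207, 208), (204, 207, 207), (207, 210, 209), (158, 162, 184), (16, 24, 110), (42, 49, 206), (42, 50, 201), (42, 50, 200), (42, 49, 199)]
row 90 [(204, 206, 208), (203, 206, 207), (203, 207, 208), (202, 206, 206), (203, 205, 207), (203, 207, 207), (205, 208, 206), (211, 215, 208), (64, 72, 201), (39, 48, 199), (44, 51, 199), (43, 51, 198), (45, 53, 200), (44, 52, 199)]
row 112 [(136, 146, 146), (135, 147, 146), (135, 146, 146), (136, 147, 147), (137, 148, 149), (137, 148, 148), (138, 148, 147), (140, 151, 147), (42, 49, 121), (29, 35, 115), (33, 38, 118), (32, 39, 118), (32, 37, 117), (32, 38, 117)]
col 180 [207, 208, 210, 191, 136, 211, 208, 208, 208, 207, 207, 208, 208, 208, 133, 209, 208, 206, 207, 207, 207, 207, 207, 206, 207, 207, 207, 208, 210, 217, 33, 151]
col 215 [153, 153, 152, 152, 154, 150, 151, 151, 150, 152, 150, 149, 150, 151, 147, 145, 147, 145, 146, 148, 148, 147, 146, 142, 143, 145, 147, 148, 150, 154, 48, 86]
col 235 [153, 153, 153, 155, 145, 142, 144, 142, 143, 142, 143, 142, 142, 142, 144, 148, 146, 146, 147, 147, 149, 146, 145, 142, 146, 145, 149, 148, 150, 153, 78, 64]
col 252 [148, 147, 146, 148, 147, 146, 146, 145, 146, 146, 147, 145, 145, 145, 147, 148, 147, 147, 147, 148, 149, 144, 143, 144, 146, 146, 151, 148, 148, 153, 78, 62]
```

```bash
python3 - <<'E'
from h import *
im=ctrl.read_camera("wrist").max(2)
for c in range(170,262,4):print(c,im[121:127,c])
for r in range(14,122,9):print(r,im[r,256:262],ctrl.read_camera("wrist")[r,256:262,1] if r==14 else "")
E
```

```text
170 [114 116 130 180 210 208]
174 [208 207 208 206 207 207]
178 [207 207 208 207 207 208]
182 [208 207 209 190 208 208]
186 [208 208 208 209 206 208]
190 [209 208 207 208 207 208]
194 [208 208 208 190 209 208]
198 [208 208 208 207 208 208]
202 [145 146 143 142 213 210]
206 [153 151 150 150 146 145]
210 [148 149 149 149 147 146]
214 [148 148 149 148 146 147]
218 [146 145 145 145 146 146]
222 [148 144 146 145 148 148]
226 [143 143 143 143 149 146]
230 [148 148 148 149 147 145]
234 [144 145 146 147 147 148]
238 [146 144 144 144 147 147]
242 [145 147 147 144 148 146]
246 [146 147 146 147 148 147]
250 [146 145 145 144 148 147]
254 [147 147 147 146 149 148]
258 [122 121 121 119 156 149]
14 [151 153 160  95  92  94] [151 154 159  45  25  29]
23 [152 155 159 121 113 114] 
32 [152 155 161 115 118 118] 
41 [153 154 159 113 116 116] 
50 [154 155 144 115 118 119] 
59 [209 212 184 108 204 204] 
68 [208 211 183 201 200 200] 
77 [208 213 202 199 200 200] 
86 [209 213 156 110 204 201] 
95 [207 213 158 203 201 105] 
104 [151 152 124 119 119 117] 
113 [148 151 123 116 116 119]
```

No gap along either edge. Last look: the scene camera, to check the rest.

```bash
python3 - <<'E'
from h import *
a=ctrl.read_camera("scene")
t=ctrl.read_camera("top")
o=np.hstack([cv2.resize(a[60:310,60:420],(480,333)),cv2.resize(t[130:280,140:300],(320,300))[:300].copy() if 0 else cv2.resize(t[130:280,140:300],(320,333))])
cv2.imwrite("pics/fin.png",o)
E
```

```text
(no output)
```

View pics/fin.png

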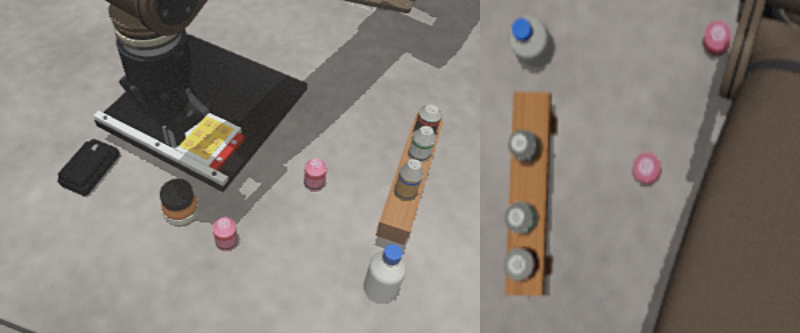

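All three objectives stand upright on the rest (left panel at (410,180), (422,142) and (430,117)). The carrier is in the corner and the other objects have not visibly moved.

```bash
python3 -c "
from h import *
print(ctrl.sign_off())"
```

```text
the job is handed in; nothing more can be done
None
```

The job is done and handed in at about 28 s of the 72 s allowed.

- **Objectives:** I moved the brass objective first, then the black one. They stand upright on the lens rest, one on either side of the white spare.
- **Carrier:** I gripped it by its sides and slid it across the stage. I then pushed it with closed fingers against the stop (about 15 N) and into the fence (about 14 N).

**Last checks:**
- Pixel profiles along the fence and stop edges showed no dark gap; one faint seam reading along the fence was pixel noise.
- The final scene and top views showed all three objectives upright. The spare, mouse, bottle and jar had not visibly moved, and the gripper was clear of everything.
- While I slid the carrier, the fingertips rubbed lightly on the stage (about 5–10 N) and the tool height stayed constant. The camera did not look for lift during the slide itself.
- During the final push into the fence, the wrist also read about 12 N upward. I put this down to friction and a slight tilt of the tool, and the carrier looked flush afterwards.

None of these checks failed or disagreed.

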